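# Close up the shaker drive unit

### The job

Close up the shaker drive unit: slip the plain spacer collar over the upright shaft and let go of it so that it sits flat on the access panel, then turn the winged quarter-turn fastener until its wing lines up with the two index bars on the panel. Then press the sprung panel fully home against its frame and finish while still holding it pressed down there with the gripper; leave the timer and the petri dish where they are.

Things in the scene. Friction and masses are not known exactly. Their poses are not given: they have to be found in the camera images.
- drive_unit: The fixed shaker drive unit, a low white box 110 (x) by 180 (y) mm on the table with a bare metal access panel on top. Origin at the centre of its underside, z up. In its frame the shaft stands at y = +55 mm and the fastener at y = -55 mm (both x = 0). The panel's top is 60 mm above the table at rest, 52 mm when fully pressed home.
- shaft_top (a point): Centre of the top end of the upright steel shaft, diameter 20 mm with a 5 mm tapered end, 102 mm above the table, 42 mm above the panel at rest. Axes as the drive unit's.
- panel_mid (a point): Centre of the panel's top face, moving with the panel; axes as the drive unit's. The flat area within 25 mm of it is bare: the place to press. The panel is 110 x 180 x 6 mm.
- panel (a joint): How far the panel is pressed down, in m: 0 at rest, 0.008 fully home on the frame (a hard stop). Springs carry it: about 3 N starts it, about 8 N holds it fully home, and it rises when let go. While the fastener is not aligned its cross bar stops the panel after about 2 mm.
- fastener (a joint): Angle of the fastener in rad: 0 when the wing (and the cross bar under it) lies along the drive unit's x axis, in line with the two index bars; positive is counterclockwise seen from above. It starts 0.8 to 1.4, stiff (0.05 N m), stays where it is left, and can be turned past 0 to -0.4. The cross bar drops into its slot within about 0.15 rad of 0.
- fastener_grip (a point): On the fastener's axis, 20 mm above the panel, in the wing to be gripped. The wing is an upright plate 36 mm long (along this point's x axis, which turns with it), 10 mm thick (its y), reaching from 4 to 30 mm above the panel, on a disc of diameter 33 mm and 4 mm high.
- collar_mid (a point): Centre, half-way up, of the loose plain collar: a smooth upright tube, outer diameter 44 mm, bore 25 mm, 30 mm tall, 80 g. It stands on the table to the right of the unit (smaller y); the timer stands about 0.12 m nearer or farther in x. The tall analyser's upright side wall is at y = -0.27 from x = 0.3 on, right of the table's free part and beside the arm at the start.
- timer: Bystander: loose laboratory timer, 62 x 66 x 19 mm; origin at the centre of its underside.
- petri: Bystander: loose round petri dish, diameter 89 mm, 15 mm high, near the table's front left corner; origin at the centre of its underside.
Not all that is in view belongs to the job. What is meant by the part that bears collar_mid is not green, orange or pink, and is the larger of those in its own colour.

How it is judged:
On the way, in this order (a step that is already met when the one before it is completed fails the run):
1. the collar sits flat on the panel round the shaft, let go (horizontal distance between collar_mid and shaft_top below 0.006 m and z of collar_mid in the frame of panel_mid below 0.019 m and angle between collar_mid's own z axis and vertical below 0.12 rad and contact force between the fingers and collar below 0.3 N), for 0.2 s.
2. the fastener's wing is in line with the index bars (value of joint fastener between -0.17 and 0.17 rad), for 0.2 s.
3. the panel is pressed home (value of joint panel above 0.0062 m), for 0.2 s.
At the end, for the whole second after the job is handed in: The gripper's fingers hold the panel pressed at least 6.2 mm of its 8 mm down (more than 3 N of finger force on the unit), the fastener is within 0.2 rad of aligned, and the collar sits round the shaft (axes within 6 mm, tilt under 0.12 rad) within 4 mm of the panel (value of joint panel above 0.0062 m and contact force between the fingers and drive_unit above 3 N and value of joint fastener between -0.2 and 0.2 rad and horizontal distance between collar_mid and shaft_top below 0.006 m and z of collar_mid in the frame of panel_mid below 0.019 m and angle between collar_mid's own z axis and vertical below 0.12 rad); the arm keeps its last pose, push and grip.
It fails at once if the timer or the petri dish is moved by more than 40 mm (distance of any of timer, petri from where it was at the start of the episode above 0.04 m).
It also fails if it takes over 62 s, if anything falls off the work surface, if the arm or the gripper's body presses on something with over 40 N, if the wrist force passes 120 N, or if a joint passes its speed limit or range.

### The arm

A 6-joint arm with a two-finger parallel gripper is mounted at the origin on a cart in front of the work surface, level with it; the furniture and walls round the work are solid. World frame = base frame: x ahead of the robot, y to its left, z up, the work surface at z = 0. Lengths are in m, angles in rad, forces in N, time in s.
With the tool pointing down it reaches from about 0.35 to 0.85 m from the base axis. Payload 8.1 kg.
Tool frame: the origin (TCP) lies at the very end of the fingers, on their centre line; the grasp point (between the pads) lies 19 mm behind it; z points along the fingers, y is the line along which they close (so a half turn about z gives the same grasp; the last joint's range is limited). The gripper opens to 93 mm and grips with 3 to 60 N. Pads are 15 mm wide; open, the fingers measure 128 mm over their backs; the gripper's body (75 mm by 188 mm) begins 65 mm behind the grasp point.
Start: joints at [1.209, 0.13, 1.488, -0, 1.523, -0.085], TCP at [0.164, 0.577, 0.219] pointing down, gripper open.
Joint ranges: [-2.96, 2.96], [-0.89, 2.26], [0.02, 2.5], [-1.34, 4.48], [0, 2.73], [-2.66, 2.66]. Speed limits (rad/s): [2.39, 2.39, 2.79, 3.14, 3.14, 3.14].

### API

Orientations are given as a unit quaternion [w, x, y, z].
In Python, from rig import manip, cams gives the robot as it stands. The module is installed in compiled form; this text tells all that it offers.
- The arm moves only by the tool servo_tool, never from a script. Its argument "deltas" is a list of rows, each a list of 3 entries, a list of its own where there are three numbers: the turn, a rotation vector about the tool's x, y, z in units of 5 degrees (1.0 is 5 degrees), then the shift along the tool's x, y, z in units of 0.02 m (1.0 is 0.02 m), then the opening, from 0 (shut) to 1 (fully open). In form: [[[rx, ry, rz], [tx, ty, tz], hand], ...]. A call has 1 to 8 rows; each row shifts and turns the commanded pose from where the row before left it, along the tool's axes as they then stand; what a row does not reach is not made up. A row lasts 1/10 s, in which the tool goes at most 50 mm and 8.59 degrees, less where a joint would pass 70% of its speed; a pose out of reach is approached as far as the arm can. A call with a number of a shift or a turn outside -1 to 1 is refused whole. A call with a gripper value outside its range is refused whole. The fingers move at their own pace and stop on an object; "squeeze" is the grip in N (left out, the last holds). Time passes only in rows, so rows that do not move let the fingers close. It gives the time, the measured TCP pose, the force, the opening and the grip force at its end, in the units of the state.
- manip.state(): the state, without advancing time (a new reading comes with each control period).
- cams.read_camera(name): name is "side" or "top"; returns a dict with "color" (480x640x3 uint8, red, green, blue), "depth" (480x640 float32, m along the optical axis (not along the pixel's ray), 0 where there is no reading), "camera_matrix" (3x3 intrinsics, pixels), "k1" (the pictures are not rectified: a ray, as slopes to the right and down, at radius r is drawn at 1 + k1 r^2 times it, then the intrinsics apply), "T" (4x4, takes a point from camera to world coordinates). Camera axes: x right, y down, z forward; pixel columns grow to the right and rows downward; lengths in m; the calibration is good to about 2 mm. A picture is of the moment at which its call begins.
- manip.sign_off(): hands the job in; it is judged then, once.
The state is a dict: "clock": time; "qpos": joint angles; "dq": joint speeds; "effort": joint torques, N m; "eef_pos": TCP position; "orientation": TCP orientation; "wrist_force": force on the tool from outside, world axes, zero at the start; "wrist_torque": the same for the moment, N m; "finger_gap": opening from 0.0 (shut) to 1.0 (fully open); "finger_force": force on a finger pad.
Only numpy, scipy, OpenCV 4.12 (cv2) and the standard library are available. Lean on these libraries where they do the work, as an engineer would, in place of code of your own. Each camera call takes 0.05 s, during which the arm holds its last target. There are 200 camera calls.

## Working session

There is one attempt and no reset: what is moved stays moved. The work goes in short steps, Python scripts to look and compute and a tool call to move; the robot and the scene stay as the last step left them, time stands still between calls to the robot, and variables do not carry over. Pictures are saved under pics/ and viewed, at most 10 in all, crops included, and the job is handed in when it is done.

Besides the shell and the picture viewer there is one more tool, called after "Call:" as name([rows], argument=value, ...), one row to a line, values as JSON. servo_tool: Moves the arm, as the interface text tells. Shifts and turns lie within -1 to 1; 1 stands for 0.02 m of shift or 5 degrees of turn. Its arguments: {"type":"object","properties":{"deltas":{"type":"array","items":{"type":"array"}},"squeeze":{"type":"number"}},"required":["deltas"]}

```bash
mkdir -p pics
cat > h.py <<'E'
import numpy as np, cv2
from rig import manip, cams
def cloud(c):
    K=c["camera_matrix"];h,w=c["depth"].shape
    u,v=np.meshgrid(np.arange(w),np.arange(h))
    D=np.array([c["k1"],0,0,0,0.])
    p=cv2.undistortPoints(np.stack([u,v],-1).reshape(-1,1,2).astype(np.float64),K,D).reshape(h,w,2)
    ray=np.dstack([p,np.ones((h,w))])
    P=ray*c["depth"][...,None]
    W=P@c["T"][:3,:3].T+c["T"][:3,3]
    W[c["depth"]==0]=np.nan
    R=ray@c["T"][:3,:3].T
    return W,R,c["T"][:3,3]
def onplane(R,o,z): return o+R*((z-o[2])/R[...,2])[...,None]
def save(n,img): cv2.imwrite("pics/"+n,cv2.cvtColor(img,cv2.COLOR_RGB2BGR))
E
python3 - <<'E'
from h import *
for n in("top","side"):
    c=cams.read_camera(n);save(n+"0.png",c["color"]);np.savez(n+"0.npz",**c)
    print(n,c["T"].round(3).tolist(),c["k1"],c["camera_matrix"].round(1).tolist())
s=manip.state();print(s)
E
```

```text
top [[-0.017, -0.976, 0.218, 0.294], [-1.0, 0.017, -0.002, -0.016], [-0.001, -0.218, -0.976, 1.134], [0.0, 0.0, 0.0, 1.0]] -0.10820276195517728 [[545.0, 0.0, 322.7], [0.0, 545.0, 233.6], [0.0, 0.0, 1.0]]
side [[-0.934, -0.138, 0.328, 0.226], [-0.356, 0.365, -0.86, 0.748], [-0.001, -0.921, -0.391, 0.427], [0.0, 0.0, 0.0, 1.0]] -0.07081182957975063 [[566.9, 0.0, 324.0], [0.0, 566.9, 243.5], [0.0, 0.0, 1.0]]
{'clock': 0.1, 'qpos': array([ 1.20858421e+00,  1.31077293e-01,  1.48918303e+00,  2.32414078e-05,
        1.52299427e+00, -8.53978160e-02]), 'dq': array([ 0.00096899, -0.00163876, -0.00206213, -0.0003704 ,  0.00111786,
        0.00084147]), 'effort': array([ 1.61170956e-03, -5.61342108e+01, -4.93096840e+01,  7.70211755e-02,
        2.92196427e-02, -4.10410462e-05]), 'eef_pos': array([0.16376066, 0.57668265, 0.21769038]), 'orientation': array([-1.95743584e-04,  1.37966185e-01,  9.90436591e-01, -8.07667559e-04]), 'wrist_force': array([-0.70685653, -0.6420222 ,  0.54432141]), 'wrist_torque': array([ 0.00136537, -0.04960557, -0.00400631]), 'finger_force': 0.0, 'finger_gap': 1.000998344068227}
```

View pics/top0.png

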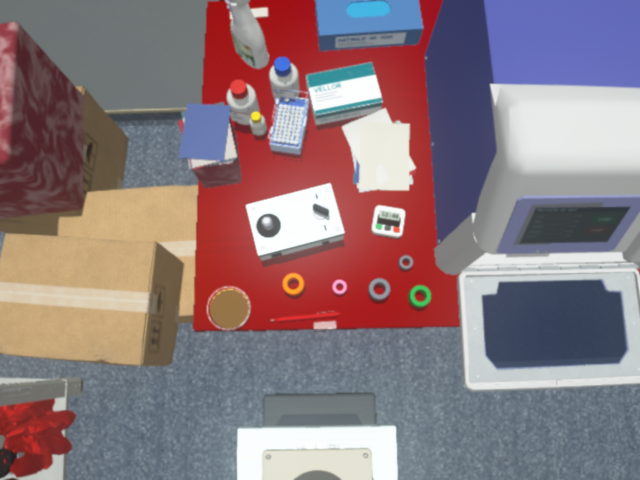

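View pics/side0.png

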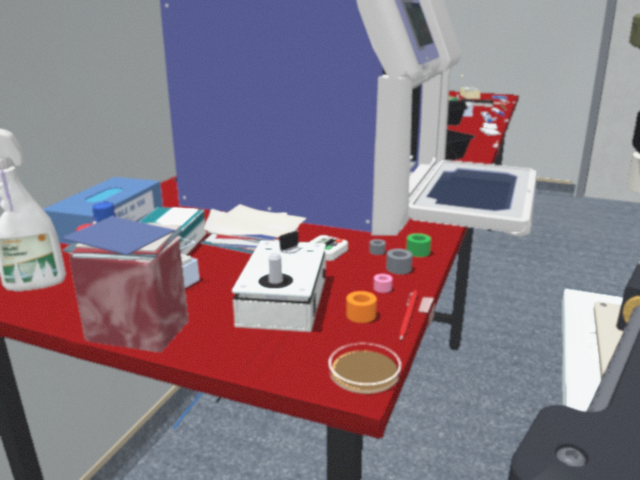

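Top view: rings are orange (293,284), pink (340,287), grey large (379,289), grey small (406,262) and green (420,296). The collar must be the larger grey one, at (379,289). The unit is at (295,222), with the shaft at (268,220), the wing at (321,211) and the timer at (389,221).

```bash
cat > m.py <<'E'
from h import *
def fit(c,box,zlo,zhi,cond=None):
    W,R,o=cloud(c);x0,y0,x1,y1=box
    w=W[y0:y1,x0:x1];m=(w[...,2]>zlo)&(w[...,2]<zhi)
    if cond is not None: m&=cond(c["color"][y0:y1,x0:x1].astype(int))
    return w,m
E
python3 - <<'E'
from m import *
t=dict(np.load("top0.npz"));s=dict(np.load("side0.npz"))
W,R,o=cloud(t)
def circ(box,z):
    x0,y0,x1,y1=box;img=t["color"][y0:y1,x0:x1].astype(int)
    red=(img[...,0]-img[...,1:].max(-1)>60)
    w=W[y0:y1,x0:x1]
    m=(~red)&(w[...,2]>z-.008)
    p=onplane(R,o,z)[y0:y1,x0:x1][m]
    (c,r)=cv2.minEnclosingCircle(p[:,:2].astype(np.float32)*1000)
    print(box,m.sum(),"c",np.round(c,1),"r",round(r,1),"zmed",np.nanmedian(w[m][:,2]).round(4), "mean",p[:,:2].mean(0).round(4))
circ((360,270,398,308),.03)
circ((396,252,416,272),.02)
print("table z",np.nanmedian(W[300:310,350:365,2]))
# unit panel
x0,y0,x1,y1=235,175,355,265;w=W[y0:y1,x0:x1];m=(abs(w[...,2]-.06)<.005)&(t["color"][y0:y1,x0:x1].min(-1)>150)
p=onplane(R,o,.06)[y0:y1,x0:x1]
mm=cv2.morphologyEx(m.astype(np.uint8),cv2.MORPH_OPEN,np.ones((3,3)))
hull=p[mm>0][:,:2].astype(np.float32)*1000
r=cv2.minAreaRect(hull);print("panel",r,"z",np.nanmedian(w[m][:,2]))
# wing and shaft
dark=(t["color"][...].max(-1)<90)
for name,b,lo,hi in(("wing",(305,195,340,235),.075,.1),("shaft",(250,205,290,245),.09,.115)):
    x0,y0,x1,y1=b;w=W[y0:y1,x0:x1];m=(w[...,2]>lo)&(w[...,2]<hi)
    q=w[m];print(name,m.sum(),q.mean(0).round(4),q[:,2].max(), cv2.minAreaRect(q[:,:2].astype(np.float32)*1000))
for n,c in(("side",s),):
    W2,R2,o2=cloud(c)
    for name,b,lo,hi in(("wing",(270,225,305,255),.075,.1),("shaft",(262,245,290,290),.092,.115),("collar",(380,245,418,278),.026,.04)):
        x0,y0,x1,y1=b;w=W2[y0:y1,x0:x1];m=(w[...,2]>lo)&(w[...,2]<hi)
        q=w[m];print("side",name,m.sum(),q.mean(0).round(4),q[:,2].max(),cv2.minAreaRect(q[:,:2].astype(np.float32)*1000))
a=cv2.resize(t["color"][180:315,240:440],(800,540),interpolation=cv2.INTER_CUBIC);save("crop.png",a)
E
```

```text
(360, 270, 398, 308) 254 c [ 423.7 -130.9] r 22.2 zmed 0.0294 mean [ 0.4235 -0.1313]
(396, 252, 416, 272) 116 c [ 479.1 -190.1] r 14.9 zmed 0.019 mean [ 0.4795 -0.1898]
table z 0.0006822784243223357
panel ((565.55712890625, 38.90729522705078), (110.26815795898438, 179.78306579589844), 14.062082290649414) z 0.05996909373816206
wing 110 [ 0.5782 -0.0142  0.0876] 0.09489232894527477 ((579.6889038085938, -14.672178268432617), (35.695289611816406, 11.564330101013184), 62.57329559326172)
shaft 85 [0.5516 0.0918 0.0998] 0.10558315913715766 ((552.2208251953125, 91.82017517089844), (18.535451889038086, 19.664514541625977), 77.14800262451172)
side wing 206 [ 0.5761 -0.011   0.0843] 0.09171563617207146 ((577.3715209960938, -13.316797256469727), (34.63452911376953, 11.944523811340332), 66.24839782714844)
side shaft 131 [0.5475 0.0964 0.0984] 0.10402523911077316 ((548.0223999023438, 94.54666900634766), (18.79591178894043, 17.19690704345703), 39.57694625854492)
side collar 216 [ 0.4222 -0.1283  0.0297] 0.03244552737784456 ((422.6525573730469, -129.67965698242188), (42.15262222290039, 45.23546600341797), 21.748634338378906)
```

View pics/crop.png

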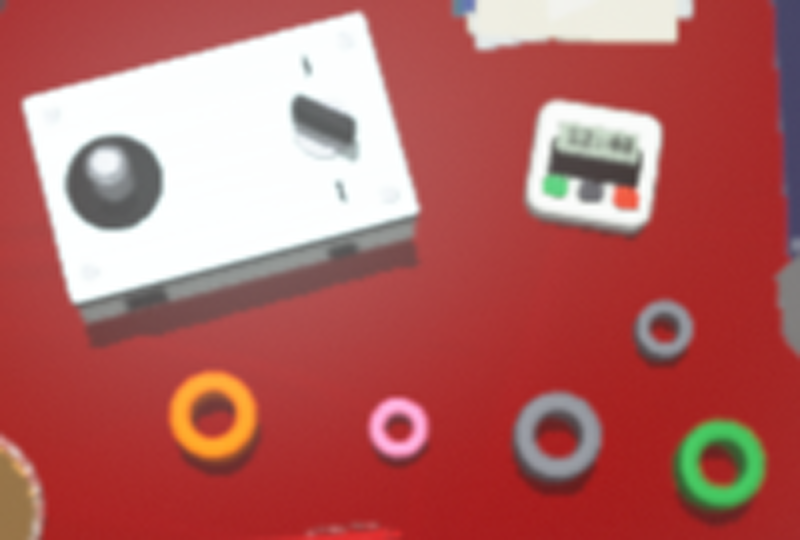

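The crop shows the larger grey ring at crop (557,437), i.e. top (379,289). It measures 44 mm across and 29 mm high, so it is collar_mid. The smaller grey ring, 30 mm across, is ruled out. The panel rectangle (110x180 mm, yaw 14°) and the shaft agree with each other. The wing is at about 63° in the world, roughly 0.85 rad from aligned.

Run:
```python
from m import *
t=dict(np.load("top0.npz"));s=dict(np.load("side0.npz"))
for c in(t,s):
    W,_,_=cloud(c)
    for x in np.arange(0,.6,.1):
        print([ (lambda v: round(float(np.nanmax(v)),2) if v.size else None)(W[...,2][(abs(W[...,0]-x-.05)<.05)&(abs(W[...,1]-y-.05)<.05)]) for y in np.arange(-.3,.8,.1)])
    print()
```

```text
[-0.73, 0.02, 0.1, 0.1, 0.02, -0.74, -0.73, -0.74, -0.73, -0.73, -0.44]
[-0.74, 0.01, 0.02, 0.02, 0.02, -0.74, -0.74, -0.73, 0.24, -0.73, -0.48]
[0.07, -0.74, -0.73, -0.74, -0.73, -0.74, -0.74, -0.15, -0.15, -0.15, -0.16]
[0.07, 0.03, 0.01, 0.01, 0.02, 0.02, -0.16, -0.15, -0.15, -0.15, -0.15]
[0.46, 0.03, 0.02, 0.06, 0.06, 0.02, -0.15, -0.15, -0.15, -0.15, -0.15]
[0.5, 0.02, 0.09, 0.11, 0.1, 0.01, -0.15, -0.15, -0.15, -0.15, -0.15]

[None, 0.01, 0.01, 0.01, None, None, None, None, None, None, None]
[None, 0.01, 0.01, 0.01, 0.0, None, None, 0.33, 0.4, 0.35, None]
[0.06, None, None, None, None, None, None, None, 0.43, 0.35, None]
[0.07, 0.03, 0.01, 0.01, 0.02, 0.02, None, None, None, None, None]
[0.44, 0.03, 0.02, 0.06, 0.06, 0.02, None, None, None, None, None]
[0.44, 0.02, 0.09, 0.1, 0.1, 0.0, None, None, None, None, None]
```

Call:
servo_tool([
  [[0, 0, 1], [-1, 0, 0], 0.65],
  [[0, 0, 1], [-1, 0, 0], 0.65],
  [[0, 0, 1], [-1, 0, 0], 0.65],
  [[0, 0, 1], [-1, 0, 0], 0.65],
])

```text
clock: 0.5
eef_pos: [0.2375, 0.545, 0.218]
orientation: [-0.0, 0.309, 0.951, -0.001]
wrist_force: [0.2, 0.2, -0.2]
finger_gap: 0.702
finger_force: 0.0
```

Call:
servo_tool([
  [[0, 0, 1], [-1, 0, 0], 0.65],
  [[0, 0, 1], [-1, 0, 0], 0.65],
  [[0, 0, 1], [-1, 0, 0], 0.65],
  [[0, 0, 1], [-1, 0, 0], 0.65],
  [[0, 0, 1], [-1, 0, 0], 0.65],
  [[0, 0, 1], [-1, 0, 0], 0.65],
  [[0, 0, 1], [-1, 0, 0], 0.65],
  [[0, 0, 1], [-1, 0, 0], 0.65],
])

```text
clock: 1.3
eef_pos: [0.3308, 0.4188, 0.2181]
orientation: [-0.0, 0.616, 0.788, -0.0]
wrist_force: [0.2, 0.1, 0.3]
finger_gap: 0.65
finger_force: 0.0
```

Call:
servo_tool([
  [[0, 0, 1], [-1, 0, 0], 0.65],
  [[0, 0, 1], [-1, 0, 0], 0.65],
  [[0, 0, 0.8], [-1, 0, 0], 0.65],
  [[0, 0, 0], [-1, 0, 0], 0.65],
  [[0, 0, 0], [-1, 0, 0], 0.65],
  [[0, 0, 0], [-1, 0, 0], 0.65],
  [[0, 0, 0], [-1, 0, 0], 0.65],
  [[0, 0, 0], [-1, 0, 0], 0.65],
])

```text
clock: 2.1
eef_pos: [0.34, 0.2598, 0.2182]
orientation: [-0.0, 0.706, 0.708, -0.0]
wrist_force: [0.8, 0.1, 0.2]
finger_gap: 0.65
finger_force: 0.0
```

Call:
servo_tool([
  [[0, 0, 0], [-1, 0, 0], 0.65],
  [[0, 0, 0], [-1, 0, 0], 0.65],
  [[0, 0, 0], [-1, 0, 0], 0.65],
  [[0, 0, 0], [-1, 0, 0], 0.65],
  [[0, 0, 0], [-1, 0, 0], 0.65],
  [[0, 0, 0], [-1, 0, 0], 0.65],
  [[0, 0, 0], [-1, 0, 0], 0.65],
  [[0, 0, 0], [-1, 0, 0], 0.65],
])

```text
clock: 2.9
eef_pos: [0.3404, 0.0999, 0.2183]
orientation: [-0.0, 0.706, 0.708, -0.0]
wrist_force: [0.4, -1.0, 0.3]
finger_gap: 0.654
finger_force: 0.0
```

Call:
servo_tool([
  [[0, 0, 0], [-1, 0.5, 0], 0.65],
  [[0, 0, 0], [-1, 0.5, 0], 0.65],
  [[0, 0, 0], [-1, 0.5, 0], 0.65],
  [[0, 0, 0], [-1, 0.5, 0.5], 0.65],
  [[0, 0, 0], [-1, 0.5, 0.5], 0.65],
  [[0, 0, 0], [-1, 0.5, 0.5], 0.65],
  [[0, 0, 0], [-1, 0.5, 0.5], 0.65],
  [[0, 0, 0], [-1, 0.5, 0.5], 0.65],
])

```text
clock: 3.7
eef_pos: [0.4212, -0.06, 0.1679]
orientation: [-0.0, 0.706, 0.708, -0.0]
wrist_force: [0.8, -0.3, -0.3]
finger_gap: 0.65
finger_force: 0.0
```

Call:
servo_tool([
  [[0, 0, 0], [-1, 0, 0.5], 0.65],
  [[0, 0, 0], [-1, 0, 0.5], 0.65],
  [[0, 0, 0], [-1, 0, 0.5], 0.65],
  [[0, 0, 0], [-0.5, 0, 1], 0.65],
  [[0, 0, 0], [0, 0, 1], 0.65],
  [[0, 0, 0], [0, 0, 0], 0.65],
])

```text
clock: 4.3
eef_pos: [0.4188, -0.1284, 0.0955]
orientation: [-0.003, 0.707, 0.708, -0.001]
wrist_force: [-0.6, 0.7, -0.6]
finger_gap: 0.65
finger_force: 0.0
```

Call:
servo_tool([
  [[0, 0, 0], [-0.05, 0.1, 0.5], 0.65],
  [[0, 0, 0], [0, 0, 1], 0.65],
  [[0, 0, 0], [0, 0, 1], 0.65],
  [[0, 0, 0], [0, 0, 0], 0.65],
  [[0, 0, 0], [0, 0, 0], 0.65],
])

```text
clock: 4.8
eef_pos: [0.4236, -0.13, 0.0492]
orientation: [0.0, 0.706, 0.708, 0.0]
wrist_force: [-0.5, -0.5, 0.7]
finger_gap: 0.651
finger_force: 0.0
```

Call:
servo_tool([
  [[0, 0, 0], [0, 0, 0.7], 0.65],
  [[0, 0, 0], [0, 0, 0.7], 0.65],
  [[0, 0, 0], [0, 0, 0.75], 0.65],
  [[0, 0, 0], [0, 0, 0], 0.65],
  [[0, 0, 0], [0, 0, 0], 0.4],
  [[0, 0, 0], [0, 0, 0], 0.2],
  [[0, 0, 0], [0, 0, 0], 0.2],
  [[0, 0, 0], [0, 0, 0], 0.2],
], squeeze=15)

```text
clock: 5.6
eef_pos: [0.4244, -0.1306, 0.007]
orientation: [0.001, 0.706, 0.708, 0.0]
wrist_force: [-1.1, 0.7, 7.3]
finger_gap: 0.468
finger_force: 15.0
```

Call:
servo_tool([
  [[0, 0, 0], [0, 0, 0], 0.2],
  [[0, 0, 0], [0, 0, 0], 0.2],
  [[0, 0, 0], [0, 0, -0.5], 0.2],
  [[0, 0, 0], [0, 0, -1], 0.2],
  [[0, 0, 0], [0, 0, -1], 0.2],
  [[0, 0, 0], [0, 0, -1], 0.2],
  [[0, 0, 0], [0, 0, -1], 0.2],
  [[0, 0, 0], [0, 0, -1], 0.2],
])

```text
clock: 6.4
eef_pos: [0.4232, -0.1301, 0.1171]
orientation: [0.0, 0.706, 0.708, 0.0]
wrist_force: [0.2, 0.1, -0.7]
finger_gap: 0.466
finger_force: 15.0
```

Call:
servo_tool([
  [[0, 0, 0], [1, 0.5, -0.5], 0.2],
  [[0, 0, 0], [1, 0.5, -0.5], 0.2],
  [[0, 0, 0], [1, 0.5, 0], 0.2],
  [[0, 0, 0], [1, 0.5, 0], 0.2],
  [[0, 0, 0], [1, 0.5, 0], 0.2],
  [[0, 0, 0], [1, 0.5, 0], 0.2],
  [[0, 0, 0], [1, 0.5, 0], 0.2],
  [[0, 0, 0], [1, 0.5, 0], 0.2],
])

```text
clock: 7.2
eef_pos: [0.5032, 0.031, 0.1363]
orientation: [0.0, 0.706, 0.708, 0.0]
wrist_force: [0.4, -0.2, -0.8]
finger_gap: 0.469
finger_force: 15.0
```

Call:
servo_tool([
  [[0, 0, 0], [1, 0.8, 0], 0.2],
  [[0, 0, 0], [1, 0.8, 0], 0.2],
  [[0, 0, 0], [1, 0.8, 0], 0.2],
  [[0, 0, 0], [0.1, 0, 0], 0.2],
  [[0, 0, 0], [0, 0, 0], 0.2],
  [[0, 0, 0], [0, 0, 0], 0.2],
])

```text
clock: 7.8
eef_pos: [0.5502, 0.0916, 0.1357]
orientation: [-0.0, 0.706, 0.708, -0.0]
wrist_force: [-0.2, 0.2, -0.4]
finger_gap: 0.47
finger_force: 15.0
```

Run:
```python
from m import *
print(manip.state()["eef_pos"].round(4))
for n in("top","side"):
    c=cams.read_camera(n);np.savez(n+"1.npz",**c)
    a=c["color"][170:270,200:340] if n=="top" else c["color"][170:330,200:360]
    save(n+"1.png",cv2.resize(a,None,fx=4,fy=4,interpolation=cv2.INTER_CUBIC)[:600,:800])
```

```text
[0.5502 0.0916 0.1357]
```

View pics/side1.png

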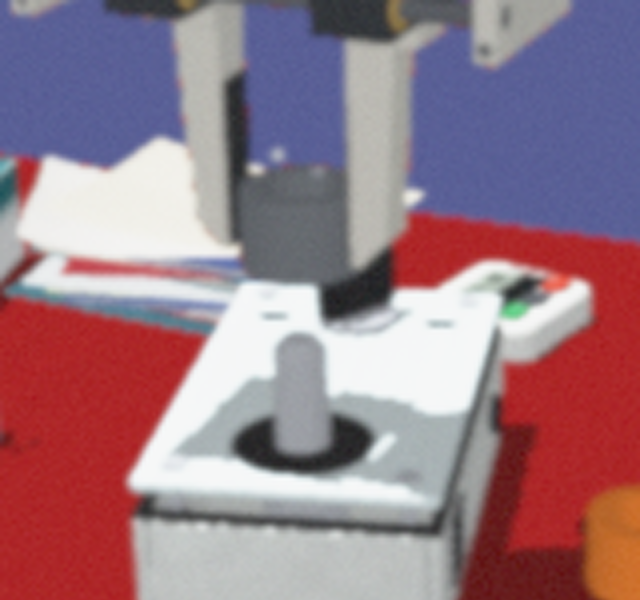

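The side crop shows the collar held level at crop (300,225), above and behind the shaft whose top is at crop (300,345). I'll fit circles to both in this one camera to compare them.

```bash
cat > circ.py <<'E'
from m import *
from scipy.optimize import least_squares
def fitc(c,box,zlo,zhi,r,g,gray=True):
    W,_,_=cloud(c);x0,y0,x1,y1=box;w=W[y0:y1,x0:x1]
    col=c["color"][y0:y1,x0:x1].astype(int)
    m=(w[...,2]>zlo)&(w[...,2]<zhi)&(np.hypot(w[...,0]-g[0],w[...,1]-g[1])<r+.008)
    q=w[m][:,:2]
    f=least_squares(lambda p:np.hypot(q[:,0]-p[0],q[:,1]-p[1])-r,g,loss="soft_l1",f_scale=.001)
    print(m.sum(),f.x.round(4),"rms",np.sqrt((f.fun**2).mean()).round(4)); return f.x
E
python3 - <<'E'
from circ import *
c=dict(np.load("side1.npz"))
fitc(c,(262,214,285,240),.134,.154,.022,(.5502,.0916))
fitc(c,(266,255,285,283),.066,.095,.010,(.5522,.092))
s=dict(np.load("side0.npz"));fitc(s,(262,250,288,283),.066,.095,.010,(.5522,.092))
fitc(s,(380,250,418,276),.005,.025,.022,(.4235,-.131))
E
```

```text
347 [0.548  0.0893] rms 0.0031
262 [0.5503 0.091 ] rms 0.001
261 [0.5504 0.0911] rms 0.001
306 [ 0.4233 -0.1319] rms 0.0033
```

Call:
servo_tool([
  [[0, 0, 0], [0.07, 0.1, 0.5], 0.2],
  [[0, 0, 0], [0, 0, 0.5], 0.2],
  [[0, 0, 0], [0, 0, 0.3], 0.2],
  [[0, 0, 0], [0, 0, 0.3], 0.2],
  [[0, 0, 0], [0, 0, 0.2], 0.2],
  [[0, 0, 0], [0, 0, 0], 0.2],
])

```text
clock: 8.5
eef_pos: [0.5522, 0.0935, 0.0987]
orientation: [-0.0, 0.706, 0.708, -0.001]
wrist_force: [0.6, 0.3, 0.1]
finger_gap: 0.467
finger_force: 15.0
```

Call:
servo_tool([
  [[0, 0, 0], [0, 0, 0.4], 0.2],
  [[0, 0, 0], [0, 0, 0.4], 0.2],
  [[0, 0, 0], [0, 0, 0.4], 0.2],
  [[0, 0, 0], [0, 0, 0.2], 0.2],
  [[0, 0, 0], [0, 0, 0.1], 0.2],
  [[0, 0, 0], [0, 0, 0], 0.2],
])

```text
clock: 9.1
eef_pos: [0.5526, 0.0936, 0.0692]
orientation: [-0.0, 0.706, 0.708, -0.0]
wrist_force: [0.8, 0.3, -0.8]
finger_gap: 0.467
finger_force: 15.0
```

Call:
servo_tool([
  [[0, 0, 0], [0, 0, 0.1], 0.2],
  [[0, 0, 0], [0, 0, 0], 0.2],
  [[0, 0, 0], [0, 0, 0], 0.55],
  [[0, 0, 0], [0, 0, 0], 0.55],
  [[0, 0, 0], [0, 0, 0], 0.55],
  [[0, 0, 0], [0, 0, 0], 0.55],
])

```text
clock: 9.7
eef_pos: [0.553, 0.0936, 0.0679]
orientation: [0.0, 0.706, 0.708, 0.0]
wrist_force: [0.7, 0.6, -0.8]
finger_gap: 0.549
finger_force: 0.0
```

Call:
servo_tool([
  [[0, 0, 0], [0, 0, -0.5], 0.55],
  [[0, 0, 0], [0, 0, -1], 0.55],
  [[0, 0, 0], [0, 0, -1], 0.55],
  [[0, 0, 0], [0, 0, -1], 0.55],
  [[0, 0, 0], [0, 0, -0.5], 0.55],
  [[0, 0, 0], [-1, 0, 0], 0.55],
  [[0, 0, 0], [-1, 0, 0], 0.55],
  [[0, 0, 0], [-1, 0, 0], 0.55],
])

```text
clock: 10.5
eef_pos: [0.5529, 0.0331, 0.1479]
orientation: [0.0, 0.706, 0.708, 0.0]
wrist_force: [-0.2, 0.0, 0.1]
finger_gap: 0.553
finger_force: 0.0
```

Run:
```python
from circ import *
c=cams.read_camera("side");np.savez("side2.npz",**c)
save("side2.png",cv2.resize(c["color"][150:330,200:400],None,fx=3,fy=3,interpolation=cv2.INTER_CUBIC))
fitc(c,(255,240,295,300),.064,.085,.022,(.5522,.092))
fitc(c,(255,240,295,290),.093,.099,.010,(.5522,.092))
W,_,_=cloud(c);w=W[235:300,250:300];d=np.hypot(w[...,0]-.5522,w[...,1]-.092);q=w[...,2][(d<.021)&(d>.013)&(w[...,2]>.08)];print("top z",np.percentile(q,[10,50,90]))
```

```text
406 [0.5513 0.0913] rms 0.0013
55 [0.5503 0.0909] rms 0.0011
top z [0.08388033 0.09026051 0.09133422]
```

View pics/side2.png

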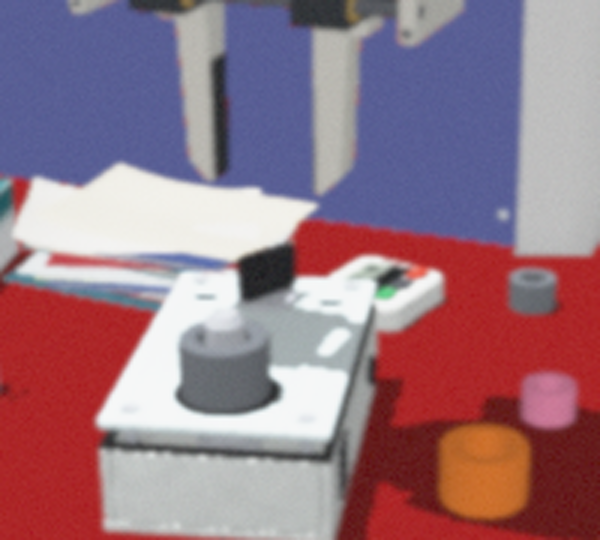

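The side crop shows the collar seated flat round the shaft at crop (225,365), with its top at z≈0.090 and its axis within about 1 mm. The fingers are clear. The fastener is next.

Call:
servo_tool([
  [[0, 0, 0], [-0.8, 0.5, 0], 0.55],
  [[0, 0, 0], [-0.8, 0.5, 0], 0.55],
  [[0, 0, 0], [-0.8, 0.3, 0], 0.5],
  [[0, 0, 1], [0, 0, 0], 0.4],
  [[0, 0, 1], [0, 0, 0], 0.4],
  [[0, 0, 1], [0, 0, 0], 0.4],
  [[0, 0, 1], [0, 0, 0], 0.4],
  [[0, 0, 1], [0, 0, 0], 0.4],
])

```text
clock: 11.35
eef_pos: [0.5795, -0.0151, 0.1474]
orientation: [-0.0, 0.844, 0.537, -0.0]
wrist_force: [-0.0, -0.2, -0.5]
finger_gap: 0.402
finger_force: 0.0
```

Call:
servo_tool([
  [[0, 0, 0.3], [0, 0, 0.5], 0.4],
  [[0, 0, 0], [0, 0, 0.5], 0.4],
  [[0, 0, 0], [0, 0, 0], 0.4],
  [[0, 0, 0], [0, 0, 0], 0.4],
])

```text
clock: 11.75
eef_pos: [0.5785, -0.0144, 0.1266]
orientation: [-0.001, 0.849, 0.528, -0.001]
wrist_force: [0.6, 0.6, 0.4]
finger_gap: 0.401
finger_force: 0.0
```

Call:
servo_tool([
  [[0, 0, 0], [0, 0, 0.8], 0.4],
  [[0, 0, 0], [0, 0, 0.8], 0.4],
  [[0, 0, 0], [0, 0, 0.8], 0.4],
  [[0, 0, 0], [0, 0, 0.5], 0.4],
  [[0, 0, 0], [0, 0, 0], 0.3],
  [[0, 0, 0], [0, 0, 0], 0.1],
  [[0, 0, 0], [0, 0, 0], 0.05],
  [[0, 0, 0], [0, 0, 0], 0.05],
], squeeze=20)

```text
clock: 12.55
eef_pos: [0.5797, -0.0144, 0.0706]
orientation: [0.0, 0.85, 0.527, 0.001]
wrist_force: [-9.3, 5.6, 3.6]
finger_gap: 0.106
finger_force: 11.1
```

Call:
servo_tool([
  [[0, 0, 0], [0, 0, 0], 0.05],
  [[0, 0, 0], [0, 0, 0], 0.05],
])

```text
clock: 12.75
eef_pos: [0.5796, -0.0143, 0.0705]
orientation: [0.0, 0.85, 0.527, 0.001]
wrist_force: [-1.4, 0.2, 2.7]
finger_gap: 0.107
finger_force: 20.0
```

Call:
servo_tool([
  [[0, 0, 0.6], [0, 0, 0], 0.05],
  [[0, 0, 0.7], [0, 0, 0], 0.05],
  [[0, 0, 0.7], [0, 0, 0], 0.05],
  [[0, 0, 0.7], [0, 0, 0], 0.05],
  [[0, 0, 0.7], [0, 0, 0], 0.05],
  [[0, 0, 0.7], [0, 0, 0], 0.05],
  [[0, 0, 0.7], [0, 0, 0], 0.05],
  [[0, 0, 0.7], [0, 0, 0], 0.05],
], squeeze=25)

```text
clock: 13.55
eef_pos: [0.58, -0.0147, 0.0706]
orientation: [0.001, 0.951, 0.309, 0.001]
wrist_force: [0.5, -1.7, 3.2]
finger_gap: 0.106
finger_force: 25.0
```

Call:
servo_tool([
  [[0, 0, 0.7], [0, 0, 0], 0.05],
  [[0, 0, 0.7], [0, 0, 0], 0.05],
  [[0, 0, 0.7], [0, 0, 0], 0.05],
  [[0, 0, 0.7], [0, 0, 0], 0.05],
  [[0, 0, 0.7], [0, 0, 0], 0.05],
  [[0, 0, 0.7], [0, 0, 0], 0.05],
  [[0, 0, 0.3], [0, 0, 0], 0.05],
  [[0, 0, 0], [0, 0, 0], 0.05],
])

```text
clock: 14.35
eef_pos: [0.5802, -0.0151, 0.0705]
orientation: [0.001, 0.993, 0.119, 0.001]
wrist_force: [3.3, -4.1, 3.2]
finger_gap: 0.107
finger_force: 25.0
```

Call:
servo_tool([
  [[0, 0, 0], [0, 0, 0], 0.4],
  [[0, 0, 0], [0, 0, 0], 0.4],
  [[0, 0, 0], [0, 0, 0], 0.4],
  [[0, 0, 0], [0, 0, 0], 0.4],
  [[0, 0, 0], [0, 0, -1], 0.4],
  [[0, 0, 0], [0, 0, -1], 0.4],
  [[0, 0, 0], [0, 0, -1], 0.4],
  [[0, 0, 0], [0, 0, -1], 0.4],
])

```text
clock: 15.15
eef_pos: [0.5787, -0.0141, 0.1501]
orientation: [-0.0, 0.993, 0.119, -0.0]
wrist_force: [0.4, -0.4, -0.2]
finger_gap: 0.4
finger_force: 0.0
```

Run:
```python
from circ import *
c=cams.read_camera("side")
save("side3.png",cv2.resize(c["color"][210:330,220:350],None,fx=4,fy=4,interpolation=cv2.INTER_CUBIC))
W,_,_=cloud(c);w=W[222:262,265:310];m=(w[...,2]>.075)&(w[...,2]<.093)&(np.hypot(w[...,0]-.579,w[...,1]+.0144)<.025)
q=w[m];print(m.sum(),q.mean(0),cv2.minAreaRect(q[:,:2].astype(np.float32)*1000))
fitc(c,(255,240,295,300),.064,.085,.022,(.5522,.092))
```

```text
237 [ 0.57577473 -0.01124098  0.08397006] ((576.4965209960938, -12.49390983581543), (34.4788818359375, 11.48678970336914), 12.178365707397461)
408 [0.5512 0.0914] rms 0.0014
```

View pics/side3.png

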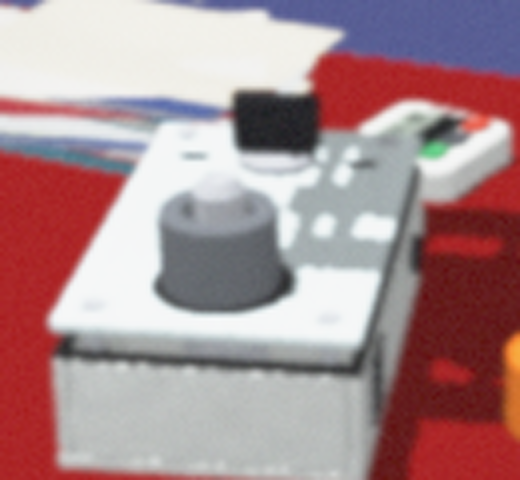

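The wing measures 12° in the world against the unit's 14°, so it is aligned. In the crop it is in line with both bars at (193,155) and (368,163). Next I press at the panel centre with the fingers shut.

Call:
servo_tool([
  [[0, 0, 0], [0, -0.9, 0], 0],
  [[0, 0, 0], [0, -0.9, 0], 0],
  [[0, 0, 0], [0, -0.9, 0], 0],
  [[0, 0, 0], [0, 0, 1], 0],
  [[0, 0, 0], [0, 0, 1], 0],
  [[0, 0, 0], [0, 0, 1], 0],
  [[0, 0, 0], [0, 0, 0.8], 0],
  [[0, 0, 0], [0, 0, 0], 0],
])

```text
clock: 16.0
eef_pos: [0.5632, 0.0389, 0.0696]
orientation: [-0.001, 0.993, 0.119, -0.003]
wrist_force: [-1.7, -0.2, 0.3]
finger_gap: 0.009
finger_force: 0.0
```

Call:
servo_tool([
  [[0, 0, 0], [0, 0, 0.2], 0],
  [[0, 0, 0], [0, 0, 0.2], 0],
  [[0, 0, 0], [0, 0, 0.2], 0],
  [[0, 0, 0], [0, 0, 0.1], 0],
  [[0, 0, 0], [0, 0, 0.1], 0],
  [[0, 0, 0], [0, 0, 0], 0],
])

```text
clock: 16.6
eef_pos: [0.5667, 0.0381, 0.0581]
orientation: [0.0, 0.993, 0.119, 0.0]
wrist_force: [-0.7, 0.3, 4.0]
finger_gap: 0.007
finger_force: 2.2
```

Call:
servo_tool([
  [[0, 0, 0], [0, 0, 0.15], 0],
  [[0, 0, 0], [0, 0, 0.15], 0],
  [[0, 0, 0], [0, 0, 0.15], 0],
  [[0, 0, 0], [0, 0, 0], 0],
  [[0, 0, 0], [0, 0, 0], 0],
])

```text
clock: 17.1
eef_pos: [0.5669, 0.0381, 0.0521]
orientation: [0.0, 0.993, 0.119, 0.0]
wrist_force: [-13.9, -0.8, 28.4]
finger_gap: 0.004
finger_force: 14.3
```

Call:
servo_tool([
  [[0, 0, 0], [0, 0, -0.05], 0],
  [[0, 0, 0], [0, 0, 0], 0],
  [[0, 0, 0], [0, 0, 0], 0],
  [[0, 0, 0], [0, 0, 0], 0],
  [[0, 0, 0], [0, 0, 0], 0],
])

```text
clock: 17.6
eef_pos: [0.5669, 0.0381, 0.0522]
orientation: [0.0, 0.993, 0.119, 0.001]
wrist_force: [-10.0, -0.1, 20.7]
finger_gap: 0.005
finger_force: 10.3
```

Run:
```python
from circ import *
c=cams.read_camera("side")
fitc(c,(255,240,295,300),.058,.076,.022,(.5522,.092))
W,_,_=cloud(c);w=W[235:305,250:300];d=np.hypot(w[...,0]-.5522,w[...,1]-.092);q=w[...,2][(d<.021)&(d>.013)&(w[...,2]>.072)];print("collar top z",np.percentile(q,[50,90]))
s=manip.state();print(s["eef_pos"],s["wrist_force"],s["clock"])
```

```text
349 [0.5513 0.0914] rms 0.0011
collar top z [0.08238371 0.08330706]
[0.56689775 0.03812926 0.05221112] [-10.01925313  -0.94055243  20.47356166] 17.65
```

The panel is fully down, with the collar top at 82 mm (52 + 30), and the push holds at about 20 N.

```bash
python3 -c "
from rig import manip
print(manip.sign_off())"
```

```text
the job is handed in; nothing more can be done
None
```

I handed the job in at 17.7 s, and sign-off gave no verdict: the collar sits flat round the shaft (about 1 mm off its axis), the wing is about 2° off the index bars, the panel is fully home (fingers at 52 mm) under a 20 N push, and the arm went nowhere near the timer or petri dish.

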